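# Clear the art table into the trays

### The arm

A 6-joint arm with a two-finger parallel gripper is mounted at the origin on the work surface. World frame = base frame: x ahead of the robot, y to its left, z up, the work surface at z = 0. Lengths are in m, angles in rad, forces in N, time in s.
With the tool pointing down it reaches from about 0.35 to 0.975 m from the base axis. Payload 4.9 kg.
Tool frame: the origin (TCP) lies at the very end of the fingers, on their centre line; the grasp point (between the pads) lies 19 mm behind it; z points along the fingers, y is the line along which they close (so a half turn about z gives the same grasp; the last joint's range is limited). The gripper opens to 85 mm and grips with 20 to 120 N. Pads are 22 mm wide; open, the fingers measure 114 mm over their backs; the gripper's body (76 mm by 85 mm) begins 54 mm behind the grasp point. The pads swing forward as they close: fully open they stand 13 mm farther back than shut.
Start: joints at [-1.44, 0.053, 1.613, -0, 1.476, -0.119], TCP at [0.155, -0.606, 0.231] pointing down, gripper open.
Joint ranges: [-3.01, 3.01], [-1.01, 2.22], [0.06, 2.58], [-1.02, 4.17], [0.09, 2.62], [-3.14, 3.14]. Speed limits (rad/s): [2.57, 2.57, 3.14, 3.14, 3.14, 3.14].

### API

Orientations are given as a rotation vector (axis times angle).
In Python, from station import ctrl gives the robot as it stands.
- The arm moves only by the tool jog_arm, never from a script. Its argument "plan" is a list of rows, each a list of 7 numbers: the shift along the tool's x, y, z in units of 0.02 m (1.0 is 0.02 m), then the turn, a rotation vector about the tool's x, y, z in units of 45 degrees (1.0 is 45 degrees), then the opening, from -1 (shut) to 1 (fully open). A call has 1 to 8 rows; each row shifts and turns the commanded pose from where the row before left it, along the tool's axes as they then stand; what a row does not reach is not made up. A row lasts 1/10 s, in which the tool goes at most 50 mm and 8.59 degrees, less where a joint would pass 70% of its speed; a pose out of reach is approached as far as the arm can. A call with a number of a shift or a turn outside -1 to 1 is refused whole. A call with a gripper value outside its range is refused whole. The fingers move at their own pace and stop on an object; "grip_force" is the grip in N (left out, the last holds). Time passes only in rows, so rows that do not move let the fingers close. It gives the time, the measured TCP pose, the force, the opening and the grip force at its end, in the units of the state.
- ctrl.get_obs(): the state, without advancing time (a new reading comes with each control period).
- ctrl.get_image(name): name is "scene" or "top" or "wrist"; returns (picture, depth): 420x560x3 uint8, red, green, blue; 420x560 float32, m along the optical axis (not along the pixel's ray), 0 where there is no reading.
- ctrl.camera_info(name): a dict with "camera_matrix" (3x3 intrinsics, pixels), "rvec" (rotation vector, rad) and "tvec" (3), from world to camera coordinates, as OpenCV has them; the wrist camera has in their place "T_tool_cam" (4x4, takes a point from camera to tool coordinates, whose origin is the TCP and whose axes are the flange's). Camera axes: x right, y down, z forward; pixel columns grow to the right and rows downward; lengths in m; the calibration is good to about 2 mm. A picture is of the moment at which its call begins: read the wrist's pose just before it. camera_info takes no time and is no camera call.
- ctrl.finish_job(): hands the job in; it is judged then, once.
The state is a dict: "t": time; "q": joint angles; "dq": joint speeds; "effort": joint torques, N m; "tool_pos": TCP position; "tool_rot": TCP orientation; "contact_force": force on the tool from outside, world axes, zero at the start; "wrist_torque": the same for the moment, N m; "opening": finger opening in m; "grip_force": force on a finger pad.
Only numpy, scipy, OpenCV 4.12 (cv2) and the standard library are available. Lean on these libraries where they do the work, as an engineer would, in place of code of your own. Each camera call takes 0.05 s, during which the arm holds its last target. There are 200 camera calls.

### The job

Tidy up after the art lesson: stand the two paint pots in the yellow tray and the two printing blocks in the blue tray, one to each bay, and stand the glue stick in the green tray. Set everything down upright on the tray floor rather than dropping it, and leave the two painted discs lying where they are.

Things in the scene. Friction and masses are not known exactly. Their poses are not given: they have to be found in the camera images.
- paint_red_mid (a point): Closed red plastic paint pot with a red lid and a pale band, an upright cylinder 52 mm across and 74 mm tall, 0.1 to 0.2 kg, standing loose on the table. This point is its centre, 37 mm above its underside; z is up along it.
- paint_blue_mid (a point): Closed blue plastic paint pot with a blue lid and a pale band, an upright cylinder 52 mm across and 74 mm tall, 0.1 to 0.2 kg, standing loose on the table. This point is its centre, 37 mm above its underside; z is up along it.
- block_a_knob (a point): Printing block standing loose on the table: a light wooden square base 44 x 44 mm and 23 mm high (black rubber underside) with a round dark wooden knob 30 mm across standing on its middle, up to 64 mm, about 0.1 kg. This point is on its centre line in the knob, 45 mm above the underside, where it is gripped; x and y run along the base's sides (turned up to 0.3 rad from the world's), z up. The two blocks are alike.
- block_b_knob (a point): Printing block standing loose on the table: a light wooden square base 44 x 44 mm and 23 mm high (black rubber underside) with a round dark wooden knob 30 mm across standing on its middle, up to 64 mm, about 0.1 kg. This point is on its centre line in the knob, 45 mm above the underside, where it is gripped; x and y run along the base's sides (turned up to 0.3 rad from the world's), z up. The two blocks are alike.
- glue_mid (a point): Glue stick standing upright and loose on the table: white tube with a yellow band and an orange cap, a cylinder 34 mm across and 84 mm tall, about 0.06 kg. This point is its centre, 42 mm above its underside; z is up along it.
- tray_yellow: Yellow plastic tray, low and open, fixed to the table, 84 mm (x) by 164 mm (y), split by a 4 mm divider of rim height across its middle into two square bays side by side, each 76 x 76 mm inside, with centres at y = +40 mm and y = -40 mm. Walls 4 mm thick, rim 16 mm above the table, inner floor 4 mm above the table. Its origin is the centre of its underside, at table height; y runs along its longer side, z up; it is turned up to 0.2 rad from the world's axes.
- tray_blue: Blue plastic tray, low and open, fixed to the table, 84 mm (x) by 164 mm (y), split by a 4 mm divider of rim height across its middle into two square bays side by side, each 76 x 76 mm inside, with centres at y = +40 mm and y = -40 mm. Walls 4 mm thick, rim 16 mm above the table, inner floor 4 mm above the table. Its origin is the centre of its underside, at table height; y runs along its longer side, z up; it is turned up to 0.2 rad from the world's axes.
- tray_green: Green plastic tray, low and open, fixed to the table, 84 x 84 mm, a single bay 76 x 76 mm inside. Walls 4 mm thick, rim 16 mm above the table, inner floor 4 mm above the table. Its origin is the centre of its underside, at table height; y runs along one side, z up; it is turned up to 0.2 rad from the world's axes.
- disc_earth: Painted wooden disc lying flat and loose on the table, 70 mm across and 8 mm thick, blue with green and yellow patches. Its origin is the centre of its underside.
- disc_red: Painted wooden disc lying flat and loose on the table, 70 mm across and 8 mm thick, dark red with white rings. Its origin is the centre of its underside.
There are look-alikes about, which are no part of the job. There is more than one size of the part that bears paint_blue_mid; the job needs the larger.

How it is judged:
By the outcome, as a careful person would: the job done as asked, in the order asked, and still so for the second after the job is handed in, with the robot touching nothing.
It also fails if it takes over 134 s, if anything falls off the work surface, if the arm or the gripper's body presses on something with over 40 N, if the wrist force passes 120 N, or if a joint passes its speed limit or range.

## Working session

There is one attempt and no reset: what is moved stays moved. The work goes in short steps, Python scripts to look and compute and a tool call to move; the robot and the scene stay as the last step left them, time stands still between calls to the robot, and variables do not carry over. Pictures are saved under pics/ and viewed, at most 14 in all, crops included, and the job is handed in when it is done.

Besides the shell and the picture viewer there is one more tool, called after "Emit:" as name(argument=value, ...) on one line, values as JSON. jog_arm: Moves the arm, as the interface text tells. Shifts and turns lie within -1 to 1; 1 stands for 0.02 m of shift or 45 degrees of turn. Its arguments: {"type":"object","properties":{"plan":{"type":"array"},"grip_force":{"type":"number"}},"required":["plan"]}

```bash
ls; mkdir -p pics; python3 - <<'E'
from station import ctrl
import cv2,numpy as np
for n in("top","scene"):
    im,d=ctrl.get_image(n); cv2.imwrite(f"pics/{n}0.png",im[:,:,::-1]); np.savez(f"{n}0.npz",im=im,d=d)
    print(n,ctrl.camera_info(n))
print(ctrl.camera_info("wrist")); print(ctrl.get_obs())
E
```

```text
pics
top {'camera_matrix': array([[484.40736435,   0.        , 279.17269615],
       [  0.        , 484.40736435, 210.94332959],
       [  0.        ,   0.        ,   1.        ]]), 'rvec': array([ 2.18043747, -2.14321352,  0.10966593]), 'tvec': array([-0.02709347,  0.48252053,  1.02413435])}
scene {'camera_matrix': array([[511.81258667,   0.        , 283.86931288],
       [  0.        , 511.81258667, 214.83194552],
       [  0.        ,   0.        ,   1.        ]]), 'rvec': array([ 2.0431564 ,  1.31524935, -0.56550349]), 'tvec': array([-0.18243313, -0.27297084,  1.59753132])}
{'camera_matrix': array([[367.52066669,   0.        , 278.85144687],
       [  0.        , 367.52066669, 215.87313412],
       [  0.        ,   0.        ,   1.        ]]), 'T_tool_cam': array([[-6.24916896e-04, -9.51005274e-01, -3.09174025e-01,
         7.94245253e-02],
       [ 9.99998686e-01, -1.31843802e-04, -1.61569823e-03,
         7.86906904e-04],
       [ 1.49577486e-03, -3.09174628e-01,  9.51004107e-01,
        -1.44078819e-01],
       [ 0.00000000e+00,  0.00000000e+00,  0.00000000e+00,
         1.00000000e+00]])}
{'t': 0.1, 'q': array([-1.44000794e+00,  5.33120237e-02,  1.61415373e+00,  3.51057029e-05,
        1.47598430e+00, -1.18994734e-01]), 'dq': array([ 0.00185081, -0.00095457, -0.0031852 ,  0.00044146,  0.00256708,
        0.00105537]), 'effort': array([ 6.43007388e-04, -3.94900811e+01, -3.71364212e+01, -7.60995840e-05,
        3.92766859e-03,  2.51889389e-06]), 'tool_pos': array([ 0.15443613, -0.60504448,  0.23017458]), 'tool_rot': array([-3.11528090e+00, -3.91102588e-01, -3.76636377e-05]), 'contact_force': array([ 0.54655378, -0.77030805,  0.61689617]), 'wrist_torque': array([-0.00581274, -0.05060117, -0.00602206]), 'grip_force': 0.0, 'opening': 0.08551495557957796}
```

View pics/top0.png

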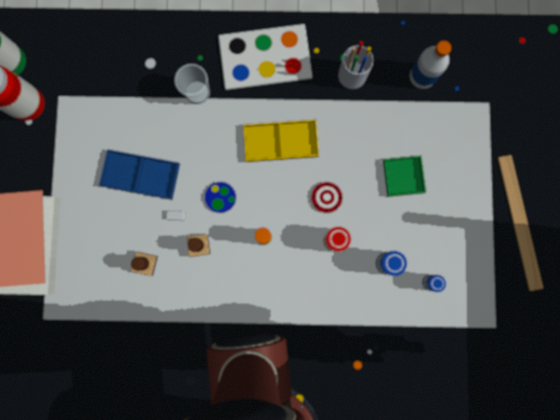

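View pics/scene0.png

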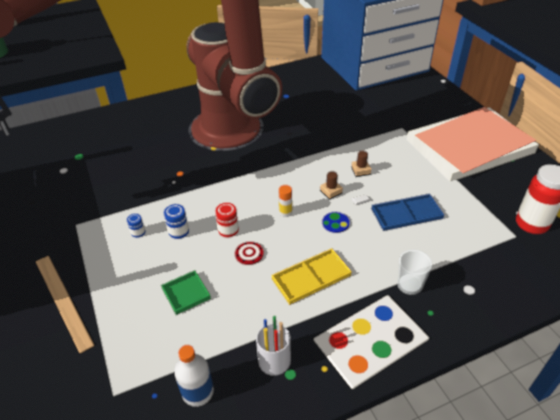

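The top view shows these candidates:
- Red pot at (339,239).
- Blue pots: the large one at (394,263) and a small decoy at (437,284).
- Blocks at (196,244) and (143,263).
- Glue at (263,236), with an orange cap; an orange-capped bottle at (430,65) is off the mat and is a decoy.
- Trays: yellow (281,141), blue (140,175), green (404,176).
- Discs at (220,197) and (326,197).

Next I'll measure them.

```bash
cat >h.py <<'E'
from station import ctrl
import cv2,numpy as np
from scipy.spatial.transform import Rotation as R
def cam(n,o=None):
    c=ctrl.camera_info(n);K=c['camera_matrix']
    if n=="wrist":
        T=np.eye(4);T[:3,:3]=R.from_rotvec(o['tool_rot']).as_matrix();T[:3,3]=o['tool_pos'];T=T@c['T_tool_cam'];return K,T[:3,:3],T[:3,3]
    M=R.from_rotvec(c['rvec']).as_matrix();return K,M.T,-M.T@c['tvec']
def ray(C,uv,z):
    K,M,t=C;uv=np.atleast_2d(uv).astype(float);d=np.c_[uv,np.ones(len(uv))]@np.linalg.inv(K).T@M.T
    return t+d*((z-t[2])/d[:,2])[:,None]
def cloud(C,d):
    K,M,t=C;v,u=np.mgrid[:d.shape[0],:d.shape[1]]
    p=np.stack([u,v,np.ones_like(u)],-1)@np.linalg.inv(K).T*d[...,None]
    return p@M.T+t
E
python3 - <<'E'
from h import *
C=cam("top");f=np.load("top0.npz");im,d=f['im'],f['d'];P=cloud(C,d);hsv=cv2.cvtColor(im,cv2.COLOR_RGB2HSV)
things=dict(red=(339,239,.074),blue=(394,263,.074),small=(437,284,.05),a=(196,244,.064),b=(143,263,.064),glue=(263,236,.084),dE=(220,197,.008),dR=(326,197,.008))
for k,(u,v,z) in things.items():
    w=np.zeros(d.shape,bool);w[v-22:v+23,u-22:u+23]=1
    zz=P[...,2]; top=np.percentile(zz[w],98); m=w&(zz>top-.008)&(zz<top+.02)
    if z<.01: m=w&(hsv[...,1]>90)
    q=np.argwhere(m)[:,::-1]; c,r=cv2.minEnclosingCircle(q.astype(np.float32))
    mm=q.mean(0); print(k,"top z",top.round(4),"cloud",P[m][:,:2].mean(0).round(4),"ray",ray(C,mm,z)[0].round(4),"diam",round(2*r/484*(C[2][2]-z),4),len(q))
for k,lo,hi,(u,v) in(("yel",(20,120,80),(35,255,255),(281,141)),("blu",(100,120,30),(125,255,255),(140,175)),("grn",(50,100,30),(85,255,255),(404,176))):
    m=cv2.inRange(hsv,lo,hi);w=np.zeros_like(m);w[v-45:v+45,u-55:u+55]=1;m=m*w
    m=cv2.morphologyEx(m,cv2.MORPH_CLOSE,np.ones((7,7)))
    c=max(cv2.findContours(m,0,1)[0],key=cv2.contourArea);q=ray(C,c[:,0].astype(float),.014)[:,:2]
    r=cv2.minAreaRect((q*1000).astype(np.float32));print(k,r)
# blocks base yaw: depth band
for k in "ab":
    u,v,_=things[k];w=np.zeros(d.shape,bool);w[v-22:v+23,u-22:u+23]=1
    m=w&(P[...,2]>.016)&(P[...,2]<.03);q=P[m][:,:2]*1000;print(k,cv2.minAreaRect(q.astype(np.float32)),m.sum())
    m=w&(P[...,2]>.016);q=P[m][:,:2]*1000;print(k,cv2.minAreaRect(q.astype(np.float32)),m.sum())
x=np.hstack([cv2.resize(im[v-25:v+25,u-25:u+25],(260,260),interpolation=cv2.INTER_CUBIC) for u,v in((196,244),(143,263),(410,270))]);cv2.imwrite("pics/crop.png",x[:,:,::-1])
E
```

```text
red top z 0.0786 cloud [ 0.4237 -0.1415] ray [ 0.4238 -0.1416  0.074 ] diam 0.0516 484
blue top z 0.0782 cloud [ 0.3762 -0.2558] ray [ 0.3762 -0.2561  0.074 ] diam 0.0528 503
small top z 0.055 cloud [ 0.3358 -0.3493] ray [ 0.3357 -0.3503  0.05  ] diam 0.0382 250
a top z 0.0666 cloud [0.4074 0.1552] ray [0.4075 0.1554 0.064 ] diam 0.0302 161
b top z 0.0661 cloud [0.3661 0.2711] ray [0.3661 0.2714 0.064 ] diam 0.0303 168
glue top z 0.0872 cloud [0.4277 0.0135] ray [0.4277 0.0135 0.084 ] diam 0.0334 212
dE top z 0.0134 cloud [0.5124 0.112 ] ray [0.5136 0.1132 0.008 ] diam 0.0681 730
dR top z 0.0133 cloud [ 0.5163 -0.1209] ray [ 0.5172 -0.1214  0.008 ] diam 0.0673 404
yel ((643.2818603515625, -18.553955078125), (83.78894805908203, 163.08583068847656), 5.083771705627441)
blu ((561.0958862304688, 293.76751708984375), (163.6851348876953, 80.31351470947266), 80.14665985107422)
grn ((567.6437377929688, -292.81658935546875), (81.53011322021484, 83.60482788085938), 6.732046127319336)
a ((407.45892333984375, 156.0690460205078), (43.998130798339844, 44.385169982910156), 9.941286087036133) 230
a ((401.46905517578125, 75.9908676147461), (211.58900451660156, 49.015926361083984), 85.59095001220703) 428
b ((365.7525329589844, 271.7220153808594), (45.38054275512695, 44.261573791503906), 77.95552062988281) 239
b ((356.78173828125, 135.32911682128906), (323.32818603515625, 47.31131362915039), 85.92891693115234) 456
```

View pics/crop.png

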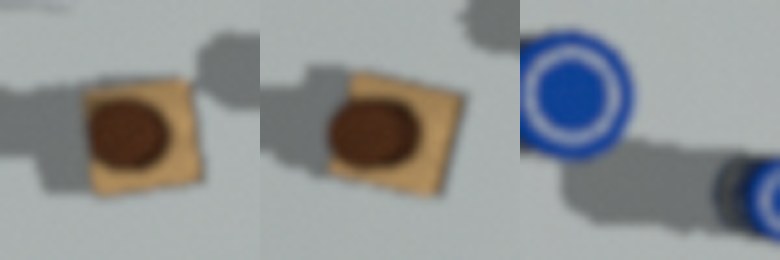

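The crop shows both blocks upright with their knobs on top, and the large blue pot (lid about 52 mm) beside the small decoy (about 38 mm). The measured sizes match the description. First I'll turn the tool so that it closes along world x.

Emit:
jog_arm(plan=[[0.2,1,0,0,0,-0.187,1],[0.2,1,0,0,0,-0.187,1],[0,1,0,0,0,-0.187,1],[0,0,0,0,0,-0.187,1],[0,0,0,0,0,-0.187,1],[0,0,0,0,0,-0.187,1],[0,0,0,0,0,-0.187,1],[0,0,0,0,0,-0.187,1]], grip_force=30)

```text
t: 0.9
tool_pos: [0.185, -0.6576, 0.2304]
tool_rot: [-2.37, -2.06, -0.001]
contact_force: [-0.2, -0.4, -0.3]
opening: 0.0849
grip_force: 0.0
```

```bash
cat >g.py <<'E'
from h import *
import sys
def go(x,y,z,a=90):
    o=ctrl.get_obs();M=R.from_rotvec(o['tool_rot']).as_matrix()
    s=M.T@(np.array([x,y,z])-o['tool_pos'])/.02
    cur=np.degrees(np.arctan2(M[1,0],M[0,0]));W=R.from_euler('z',a,degrees=True).as_matrix()@np.diag([1.,-1,-1])
    print("t",round(o['t'],1),"pos",o['tool_pos'].round(4),"a",cur.round(1),"shift",s.round(2),"turn",(R.from_matrix(M.T@W).as_rotvec()/np.radians(45)).round(3),"open",round(o['opening'],4),o['grip_force'])
if __name__=="__main__": go(*map(float,sys.argv[1:]))
E
python3 g.py .424 -.142 .15
```

```text
t 0.9 pos [ 0.185  -0.6576  0.2304] a 82.0 shift [27.19  8.24  4.05] turn [-0.    -0.002 -0.178] open 0.0849 0.0
```

Emit:
jog_arm(plan=[[0,0,0,0,0,-0.178,1],[1,0.45,0,0,0,0,1],[1,0.45,0,0,0,0,1],[1,0.45,0,0,0,0,1],[1,0.45,0,0,0,0,1],[1,0.45,0,0,0,0,1],[1,0.45,0,0,0,0,1],[1,0.45,0,0,0,0,1]])

```text
t: 1.7
tool_pos: [0.2491, -0.5172, 0.2306]
tool_rot: [-2.228, -2.214, -0.001]
contact_force: [0.4, -0.4, 0.9]
opening: 0.0855
grip_force: 0.0
```

Emit:
jog_arm(plan=[[1,0.5,0.1,0,0,0,1],[1,0.5,0.1,0,0,0,1],[1,0.5,0.1,0,0,0,1],[1,0.5,0.1,0,0,0,1],[1,0.5,0.1,0,0,0,1],[1,0.5,0.1,0,0,0,1],[1,0.5,0.1,0,0,0,1],[1,0.5,0.1,0,0,0,1]])

```text
t: 2.5
tool_pos: [0.3301, -0.3578, 0.2147]
tool_rot: [-2.228, -2.214, -0.0]
contact_force: [0.5, 0.7, -0.3]
opening: 0.0853
grip_force: 0.0
```

Emit:
jog_arm(plan=[[1,0.5,0.1,0,0,0,1],[1,0.5,0.1,0,0,0,1],[1,0.5,0.1,0,0,0,1],[1,0.5,0.1,0,0,0,1],[1,0.5,0.1,0,0,0,1],[1,0.5,0.1,0,0,0,1],[0,0,0,0,0,0,1]])

```text
t: 3.2
tool_pos: [0.391, -0.2373, 0.2024]
tool_rot: [-2.224, -2.217, -0.001]
contact_force: [0.2, 0.1, -0.4]
opening: 0.0854
grip_force: 0.0
```

```bash
python3 g.py .424 -.142 .026
```

```text
t 3.2 pos [ 0.391  -0.2373  0.2024] a 89.8 shift [4.76 1.64 8.83] turn [-0.001 -0.002 -0.004] open 0.0854 0.0
```

Emit:
jog_arm(plan=[[1,0.35,0.4,0,0,0,1],[1,0.35,0.4,0,0,0,1],[1,0.35,0.4,0,0,0,1],[1,0.35,0.4,0,0,0,1],[0.76,0.24,0.4,0,0,0,1],[0,0,0,0,0,0,1]])

```text
t: 3.8
tool_pos: [0.4233, -0.1433, 0.1618]
tool_rot: [-2.224, -2.215, 0.001]
contact_force: [0.4, -0.4, -0.3]
opening: 0.0849
grip_force: 0.0
```

```bash
cat >w.py <<'E'
from h import *
import sys
o=ctrl.get_obs();im,d=ctrl.get_image("wrist");cv2.imwrite("pics/%s.png"%sys.argv[1],im[:,:,::-1]);np.savez(sys.argv[1]+".npz",im=im,d=d,p=o['tool_pos'],r=o['tool_rot'])
C=cam("wrist",o);P=cloud(C,d)
for s in sys.argv[2:]:
    x,y,zl=map(float,s.split(","))
    m=(d>0)&(np.hypot(P[...,0]-x,P[...,1]-y)<.05)&(abs(P[...,2]-zl)<.007)
    q=P[m]; 
    if len(q)<20: print(s,"none");continue
    c,r=cv2.minEnclosingCircle((q[:,:2]*1000).astype(np.float32));print(s,"n",m.sum(),"mean",q.mean(0).round(4),"circ",np.round(c,1),round(2*r,1))
E
python3 w.py w1 .424,-.142,.074; python3 g.py .424 -.142 .026
```

```text
.424,-.142,.074 n 4567 mean [ 0.4218 -0.1404  0.0755] circ [ 421.9 -142.1] 51.9
t 3.9 pos [ 0.4236 -0.1442  0.1626] a 89.7 shift [0.11 0.03 6.83] turn [-0.002 -0.    -0.006] open 0.0853 0.0
```

View pics/w1.png

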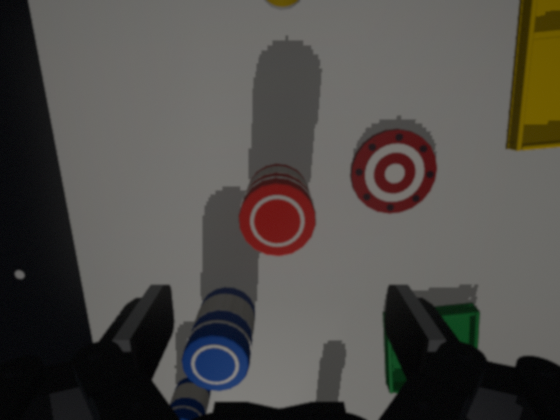

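The wrist view shows the red pot's lid at (277,219), within 2 mm of the top-view estimate, and the fingers clear of the red disc at (394,172). Descending and gripping.

Emit:
jog_arm(plan=[[0.13,0,1,0,0,0,1],[0,0,1,0,0,0,1],[0,0,1,0,0,0,1],[0,0,1,0,0,0,1],[0,0,1,0,0,0,1],[0,0,1,0,0,0,1],[0,0,0.8,0,0,0,1],[0,0,0,0,0,0,1]])

```text
t: 4.65
tool_pos: [0.4222, -0.142, 0.0254]
tool_rot: [-2.227, -2.21, 0.003]
contact_force: [-0.5, 0.6, 0.5]
opening: 0.0854
grip_force: 0.0
```

Emit:
jog_arm(plan=[[0,0,0,0,0,0,-0.2],[0,0,0,0,0,0,-0.2],[0,0,0,0,0,0,-0.2],[0,0,0,0,0,0,-0.2],[0,0,0,0,0,0,-0.2],[0,0,0,0,0,0,-0.2],[0,0,0,0,0,0,-0.2]])

```text
t: 5.35
tool_pos: [0.4252, -0.1426, 0.0289]
tool_rot: [2.226, 2.213, 0.0]
contact_force: [-1.2, -0.1, 6.1]
opening: 0.0515
grip_force: 32.0
```

```bash
python3 g.py .640 .0213 .15
```

```text
t 5.3 pos [ 0.4252 -0.1426  0.0289] a 89.7 shift [ 8.24 10.7  -6.05] turn [ 0.003  0.003 -0.008] open 0.0515 31.983567774295807
```

Emit:
jog_arm(plan=[[0,0,-0.5,0,0,0,-0.2],[0,0,-1,0,0,0,-0.2],[0,0,-1,0,0,0,-0.2],[0.5,0.7,-1,0,0,0,-0.2],[0.8,1,-1,0,0,0,-0.2],[0.8,1,-0.5,0,0,0,-0.2],[0.8,1,0,0,0,0,-0.2],[0.8,1,0,0,0,0,-0.2]])

```text
t: 6.15
tool_pos: [0.5193, -0.0673, 0.1281]
tool_rot: [2.228, 2.214, 0.001]
contact_force: [0.7, -1.2, -0.5]
opening: 0.0515
grip_force: 31.8
```

Emit:
jog_arm(plan=[[0.8,1,0,0,0,0,-0.2],[0.8,1,0,0,0,0,-0.2],[0.8,1,0,0,0,0,-0.2],[0.8,1,0,0,0,0,-0.2],[0.8,1,0,0,0,0,-0.2],[0.3,0.8,0,0,0,0,-0.2],[0,0,0,0,0,0,-0.2],[0,0,0,0,0,0,-0.2]])

```text
t: 6.95
tool_pos: [0.6344, 0.0172, 0.1269]
tool_rot: [-2.227, -2.214, 0.002]
contact_force: [-0.2, -0.0, -1.7]
opening: 0.0514
grip_force: 32.0
```

```bash
python3 w.py w2;python3 g.py .640 .0213 .0305
```

```text
t 7.0 pos [0.6342 0.0169 0.127 ] a 89.6 shift [0.22 0.3  4.82] turn [-0.002 -0.    -0.008] open 0.0514 31.957657635211945
```

View pics/w2.png

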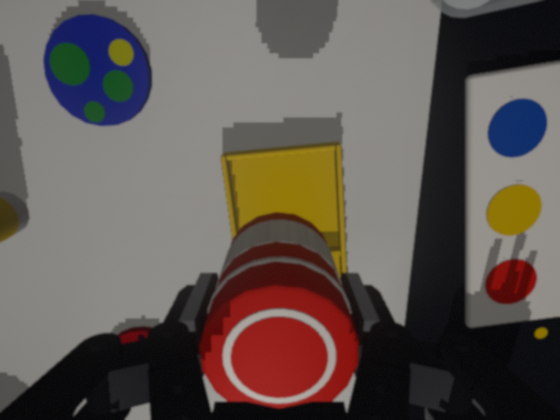

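The red pot hangs upright in the grip. The yellow tray's far rim corners are at (222,157) and (342,146), so I'll check the bay against them.

```bash
python3 - <<'E'
from h import *
f=np.load("w2.npz");C=cam("wrist",dict(tool_pos=f['p'],tool_rot=f['r']))
print(ray(C,[(222,157),(342,146)],.016).round(4))
th=np.radians(5.08);c=np.array([.6433,-.0186])
for sx in(-1,1):print(c+np.array([np.cos(th),np.sin(th)])*sx*.042+np.array([-np.sin(th),np.cos(th)])*.082)
E
```

```text
[[0.5953 0.0564 0.016 ]
 [0.6781 0.0634 0.016 ]]
[0.59420415 0.05935895]
[0.6778742  0.06679686]
```

Emit:
jog_arm(plan=[[0.15,0.3,0,0,0,0,-0.2],[0,0,1,0,0,0,-0.2],[0,0,1,0,0,0,-0.2],[0,0,1,0,0,0,-0.2],[0,0,0.8,0,0,0,-0.2],[0,0,0.5,0,0,0,-0.2],[0,0,0.2,0,0,0,-0.2],[0,0,0,0,0,0,-0.2]])

```text
t: 7.8
tool_pos: [0.641, 0.0199, 0.037]
tool_rot: [-2.228, -2.214, 0.0]
contact_force: [0.9, -0.4, -0.9]
opening: 0.0513
grip_force: 32.0
```

```bash
python3 g.py .640 .0200 .0305
```

```text
t 7.8 pos [0.641  0.0199 0.037 ] a 89.6 shift [ 0.   -0.05  0.33] turn [-0.001 -0.    -0.008] open 0.0513 31.970313638448715
```

Creep down to contact.

Emit:
jog_arm(plan=[[0,0,0.1,0,0,0,-0.2],[0,0,0.1,0,0,0,-0.2],[0,0,0.08,0,0,0,-0.2],[0,0,0,0,0,0,-0.2]])

```text
t: 8.2
tool_pos: [0.6418, 0.02, 0.033]
tool_rot: [2.228, 2.214, 0.001]
contact_force: [-1.5, 0.3, 3.3]
opening: 0.0512
grip_force: 32.2
```

Emit:
jog_arm(plan=[[0,0,0.03,0,0,0,-0.2],[0,0,0,0,0,0,0.3],[0,0,0,0,0,0,0.5],[0,0,0,0,0,0,1],[0,0,0,0,0,0,1],[0,0,0,0,0,0,1],[0,0,0,0,0,0,1]])

```text
t: 8.9
tool_pos: [0.6411, 0.0199, 0.031]
tool_rot: [-2.228, -2.214, 0.0]
contact_force: [0.2, 0.2, 0.2]
opening: 0.0854
grip_force: 0.0
```

Emit:
jog_arm(plan=[[0,0,-0.5,0,0,0,1],[0,0,-1,0,0,0,1],[0,0,-1,0,0,0,1],[0,0,-1,0,0,0,1],[0,0,-1,0,0,0,1],[0,0,-1,0,0,0,1],[0,0,-1,0,0,0,1],[0,0,0,0,0,0,1]])

```text
t: 9.7
tool_pos: [0.6435, 0.0198, 0.166]
tool_rot: [2.224, 2.21, 0.008]
contact_force: [0.9, 0.7, 1.0]
opening: 0.0854
grip_force: 0.0
```

```bash
python3 w.py w3 .64,.02,.078;python3 g.py .376 -.256 .16
```

```text
.64,.02,.078 n 4549 mean [0.6418 0.0223 0.0795] circ [641.8  20.6] 51.7
t 9.8 pos [0.6425 0.0199 0.1637] a 89.6 shift [-13.88 -13.24   0.13] turn [ 0.006  0.    -0.008] open 0.0855 0.0
```

The red pot stands on the tray floor: its lid is 4 mm higher than it was on the table. Now the blue pot.

Emit:
jog_arm(plan=[[-1,-0.95,0,0,0,0,1],[-1,-0.95,0,0,0,0,1],[-1,-0.95,0,0,0,0,1],[-1,-0.95,0,0,0,0,1],[-1,-0.95,0,0,0,0,1],[-1,-0.95,0,0,0,0,1],[-1,-0.95,0,0,0,0,1],[-1,-0.95,0,0,0,0,1]])

```text
t: 10.55
tool_pos: [0.4865, -0.1394, 0.1595]
tool_rot: [-2.227, -2.213, 0.001]
contact_force: [0.7, -0.4, -0.4]
opening: 0.0859
grip_force: 0.0
```

Emit:
jog_arm(plan=[[-1,-0.95,0,0,0,0,1],[-1,-0.95,0,0,0,0,1],[-1,-0.95,0,0,0,0,1],[-1,-0.95,0,0,0,0,1],[-1,-0.95,0,0,0,0,1],[-0.88,-0.89,0,0,0,0,1],[0,0,0,0,0,0,1]])

```text
t: 11.25
tool_pos: [0.3726, -0.2569, 0.1597]
tool_rot: [-2.231, -2.209, 0.001]
contact_force: [-0.4, 0.2, -0.5]
opening: 0.0853
grip_force: 0.0
```

```bash
python3 w.py w4 .376,-.256,.074;python3 g.py .376 -.256 .026
```

```text
.376,-.256,.074 n 4623 mean [ 0.374  -0.2549  0.0755] circ [ 374.1 -256.6] 51.9
t 11.3 pos [ 0.3735 -0.2561  0.1599] a 89.5 shift [-0.01  0.13  6.69] turn [-0.001 -0.002 -0.011] open 0.0853 0.0
```

Emit:
jog_arm(plan=[[0,0.08,1,0,0,0,1],[0,0,1,0,0,0,1],[0,0,1,0,0,0,1],[0,0,1,0,0,0,1],[0,0,1,0,0,0,1],[0,0,1,0,0,0,1],[0,0,0.65,0,0,0,1],[0,0,0,0,0,0,1]])

```text
t: 12.1
tool_pos: [0.3751, -0.2539, 0.0256]
tool_rot: [-2.224, -2.212, -0.0]
contact_force: [0.2, -0.1, -1.2]
opening: 0.0854
grip_force: 0.0
```

Emit:
jog_arm(plan=[[0,0,0,0,0,0,-0.2],[0,0,0,0,0,0,-0.2],[0,0,0,0,0,0,-0.2],[0,0,0,0,0,0,-0.2],[0,0,0,0,0,0,-0.2],[0,0,0,0,0,0,-0.2],[0,0,0,0,0,0,-0.2]])

```text
t: 12.8
tool_pos: [0.3771, -0.2568, 0.0295]
tool_rot: [2.227, 2.213, 0.0]
contact_force: [-1.1, 1.6, 6.3]
opening: 0.0512
grip_force: 32.2
```

```bash
python3 g.py .647 -.0595 .125
```

```text
t 12.8 pos [ 0.3771 -0.2568  0.0295] a 89.6 shift [ 9.94 13.44 -4.77] turn [ 0.002  0.002 -0.008] open 0.0512 32.15439811348915
```

Emit:
jog_arm(plan=[[0,0,-0.5,0,0,0,-0.2],[0,0,-1,0,0,0,-0.2],[0,0,-1,0,0,0,-0.2],[0.5,0.7,-1,0,0,0,-0.2],[0.75,1,-1,0,0,0,-0.2],[0.75,1,-0.3,0,0,0,-0.2],[0.75,1,0,0,0,0,-0.2],[0.75,1,0,0,0,0,-0.2]])

```text
t: 13.6
tool_pos: [0.4712, -0.1858, 0.1245]
tool_rot: [2.228, 2.214, 0.0]
contact_force: [0.2, -0.9, -2.2]
opening: 0.0515
grip_force: 32.0
```

Emit:
jog_arm(plan=[[0.75,1,0,0,0,0,-0.2],[0.75,1,0,0,0,0,-0.2],[0.75,1,0,0,0,0,-0.2],[0.75,1,0,0,0,0,-0.2],[0.75,1,0,0,0,0,-0.2],[0.75,1,0,0,0,0,-0.2],[0.75,1,0,0,0,0,-0.2],[0.75,1,0,0,0,0,-0.2]])

```text
t: 14.4
tool_pos: [0.6315, -0.0667, 0.1237]
tool_rot: [-2.228, -2.214, 0.001]
contact_force: [0.9, -1.3, -1.3]
opening: 0.0513
grip_force: 32.0
```

Emit:
jog_arm(plan=[[0.4,0.75,0,0,0,0,-0.2],[0,0,0,0,0,0,-0.2],[0,0,0,0,0,0,-0.2]])

```text
t: 14.7
tool_pos: [0.6457, -0.0596, 0.1236]
tool_rot: [-2.227, -2.214, 0.002]
contact_force: [-1.2, 0.1, -1.9]
opening: 0.0514
grip_force: 32.2
```

```bash
python3 g.py .647 -.0595 .033
```

```text
t 14.7 pos [ 0.6457 -0.0596  0.1236] a 89.7 shift [0.01 0.07 4.53] turn [-0.002  0.    -0.007] open 0.0514 32.199332267045975
```

Emit:
jog_arm(plan=[[0,0.05,1,0,0,0,-0.2],[0,0,1,0,0,0,-0.2],[0,0,1,0,0,0,-0.2],[0,0,0.8,0,0,0,-0.2],[0,0,0.4,0,0,0,-0.2],[0,0,0.15,0,0,0,-0.2],[0,0,0.1,0,0,0,-0.2],[0,0,0,0,0,0,-0.2]])

```text
t: 15.5
tool_pos: [0.648, -0.0598, 0.0359]
tool_rot: [2.228, 2.214, 0.001]
contact_force: [0.4, 0.2, -2.2]
opening: 0.051
grip_force: 32.2
```

Emit:
jog_arm(plan=[[0,0,0.08,0,0,0,-0.2],[0,0,0.07,0,0,0,-0.2],[0,0,0,0,0,0,-0.2]])

```text
t: 15.8
tool_pos: [0.6482, -0.0597, 0.0335]
tool_rot: [2.227, 2.214, 0.001]
contact_force: [-1.6, 0.4, 4.6]
opening: 0.0518
grip_force: 32.4
```

Contact at the expected height. Releasing, then retreating to block a.

Emit:
jog_arm(plan=[[0,0,0,0,0,0,0.3],[0,0,0,0,0,0,0.5],[0,0,0,0,0,0,1],[0,0,0,0,0,0,1],[0,0,0,0,0,0,1],[0,0,0,0,0,0,1]])

```text
t: 16.4
tool_pos: [0.6474, -0.0597, 0.032]
tool_rot: [-2.228, -2.214, 0.0]
contact_force: [0.4, -0.6, 0.2]
opening: 0.085
grip_force: 0.0
```

Emit:
jog_arm(plan=[[0,0,-0.5,0,0,0,1],[0,0,-1,0,0,0,1],[0,0,-1,0,0,0,1],[0,0,-1,0,0,0,1],[0,0,-1,0,0,0,1],[0,0,-1,0,0,0,1],[0,0,-1,0,0,0,1],[0,0,0,0,0,0,1]])

```text
t: 17.2
tool_pos: [0.6498, -0.0601, 0.1671]
tool_rot: [2.224, 2.21, 0.007]
contact_force: [-0.3, 0.0, -0.4]
opening: 0.0853
grip_force: 0.0
```

```bash
python3 w.py w5 .647,-.06,.078 .64,.02,.078;python3 g.py .407 .155 .16
```

```text
.647,-.06,.078 n 4495 mean [ 0.6482 -0.0581  0.0794] circ [648.4 -59.7] 52.0
.64,.02,.078 n 6016 mean [0.6419 0.021  0.0798] circ [641.9  20.3] 51.9
t 17.2 pos [ 0.6487 -0.0599  0.1647] a 89.6 shift [ 10.67 -12.15   0.17] turn [ 0.006  0.001 -0.008] open 0.0855 0.0
```

Emit:
jog_arm(plan=[[0.87,-1,0,0,0,0,1],[0.87,-1,0,0,0,0,1],[0.87,-1,0,0,0,0,1],[0.87,-1,0,0,0,0,1],[0.87,-1,0,0,0,0,1],[0.87,-1,0,0,0,0,1],[0.87,-1,0,0,0,0,1],[0.87,-1,0,0,0,0,1]])

```text
t: 18.05
tool_pos: [0.4865, 0.0811, 0.1605]
tool_rot: [-2.227, -2.213, 0.003]
contact_force: [0.9, 0.6, -0.7]
opening: 0.0852
grip_force: 0.0
```

Emit:
jog_arm(plan=[[0.87,-1,0,0,0,0,1],[0.87,-1,0,0,0,0,1],[0.87,-1,0,0,0,0,1],[0.87,-1,0,0,0,0,1],[0.26,-0.1,0,0,0,0,1],[0,0,0,0,0,0,1],[0,0,0,0,0,0,1]])

```text
t: 18.75
tool_pos: [0.4071, 0.1554, 0.1617]
tool_rot: [2.228, 2.214, -0.001]
contact_force: [-0.1, -0.2, 0.3]
opening: 0.0853
grip_force: 0.0
```

```bash
python3 w.py w6 .407,.155,.064;python3 g.py .407 .155 .026
```

```text
.407,.155,.064 n 1413 mean [0.4054 0.1577 0.0647] circ [405.3 156.4] 29.9
t 18.8 pos [0.4073 0.1553 0.1618] a 89.6 shift [-0.01 -0.01  6.79] turn [-0.     0.001 -0.009] open 0.0854 0.0
```

View pics/w6.png

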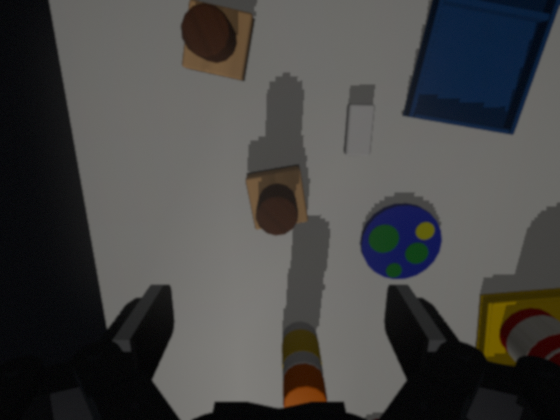

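Block a's knob is at (277,210), directly between the fingers, and the blue tray is at upper right with its near corner at (405,116). Descending on the knob.

Emit:
jog_arm(plan=[[0.04,-0.03,1,0,0,0,1],[0,0,1,0,0,0,1],[0,0,1,0,0,0,1],[0,0,1,0,0,0,1],[0,0,1,0,0,0,1],[0,0,1,0,0,0,1],[0,0,0.7,0,0,0,1],[0,0,0,0,0,0,1]])

```text
t: 19.6
tool_pos: [0.4047, 0.1556, 0.0257]
tool_rot: [-2.228, -2.211, 0.007]
contact_force: [0.4, -0.4, -0.8]
opening: 0.0855
grip_force: 0.0
```

Emit:
jog_arm(plan=[[0,0,0,0,0,0,-0.6],[0,0,0,0,0,0,-0.6],[0,0,0,0,0,0,-0.6],[0,0,0,0,0,0,-0.6],[0,0,0,0,0,0,-0.6],[0,0,0,0,0,0,-0.6],[0,0,0,0,0,0,-0.6],[0,0,0,0,0,0,-0.6]])

```text
t: 20.4
tool_pos: [0.407, 0.1568, 0.0291]
tool_rot: [2.228, 2.214, 0.002]
contact_force: [-0.9, 0.1, 5.8]
opening: 0.0292
grip_force: 30.1
```

```bash
python3 g.py .5543 .254 .11
```

```text
t 20.4 pos [0.407  0.1568 0.0291] a 89.6 shift [ 4.91  7.34 -4.03] turn [ 0.002 -0.    -0.008] open 0.0292 30.06939947605133
```

Emit:
jog_arm(plan=[[0,0,-0.5,0,0,0,-0.6],[0,0,-1,0,0,0,-0.6],[0,0,-1,0,0,0,-0.6],[0,0.4,-1,0,0,0,-0.6],[0.8,1,-0.7,0,0,0,-0.6],[0.8,1,0,0,0,0,-0.6],[0.8,1,0,0,0,0,-0.6],[0.8,1,0,0,0,0,-0.6]])

```text
t: 21.2
tool_pos: [0.4949, 0.2207, 0.1122]
tool_rot: [-2.228, -2.214, 0.001]
contact_force: [-0.3, -0.4, -0.2]
opening: 0.0293
grip_force: 29.8
```

Emit:
jog_arm(plan=[[0.8,1,0,0,0,0,-0.6],[0.8,1,0,0,0,0,-0.6],[0.1,0.8,0,0,0,0,-0.6],[0,0,0,0,0,0.14,-0.6],[0,0,0,0,0,0.14,-0.6],[0,0,0,0,0,0.14,-0.6],[0,0,0,0,0,0,-0.6],[0,0,0,0,0,0,-0.6]])

```text
t: 22.0
tool_pos: [0.5504, 0.2537, 0.112]
tool_rot: [-2.559, -1.822, 0.001]
contact_force: [-0.9, -0.6, -0.9]
opening: 0.0294
grip_force: 29.9
```

```bash
python3 w.py w7;python3 g.py .5543 .254 .033 71
```

```text
t 22.1 pos [0.5505 0.2537 0.112 ] a 70.9 shift [0.08 0.18 3.95] turn [-0.001  0.    -0.003] open 0.029 29.85167920589447
```

View pics/w7.png

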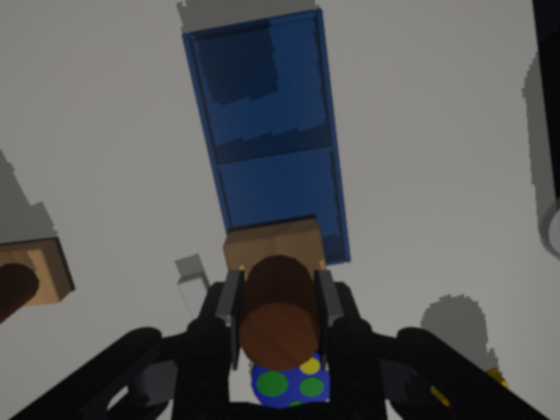

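The wrist view shows block a held upright and squared with the blue tray. The rim corners are at (184,36), (321,10) and (350,262), so I'll check the tray fit.

```bash
python3 - <<'E'
from h import *
f=np.load("w7.npz");C=cam("wrist",dict(tool_pos=f['p'],tool_rot=f['r']))
q=ray(C,[(184,36),(321,10),(350,262)],.016)[:,:2];print(q.round(4),np.linalg.norm(np.diff(q,axis=0),axis=1),"centre",(q[0]+q[2])/2)
d=q[1]-q[2];d/=np.linalg.norm(d);c=(q[0]+q[2])/2;print(np.degrees(np.arctan2(d[1],d[0])),c+.04*d,c-.04*d)
E
```

```text
[[0.5346 0.3788]
 [0.6154 0.3653]
 [0.5877 0.2051]] [0.08185862 0.16258892] centre [0.56117135 0.29194547]
80.19652957626016 [0.56798211 0.33136138] [0.55436058 0.25252957]
```

Emit:
jog_arm(plan=[[0.07,0.18,1,0,0,0,-0.6],[0,0,1,0,0,0,-0.6],[0,0,0.9,0,0,0,-0.6],[0,0,0.5,0,0,0,-0.6],[0,0,0.2,0,0,0,-0.6],[0,0,0.1,0,0,0,-0.6],[0,0,0,0,0,0,-0.6],[0,0,0,0,0,0,-0.6]])

```text
t: 22.85
tool_pos: [0.5554, 0.2541, 0.0392]
tool_rot: [2.561, 1.818, 0.003]
contact_force: [0.1, 0.6, -0.8]
opening: 0.0291
grip_force: 29.9
```

Emit:
jog_arm(plan=[[0,0,0.1,0,0,0,-0.6],[0,0,0.08,0,0,0,-0.6],[0,0,0,0,0,0,-0.6]])

```text
t: 23.15
tool_pos: [0.5545, 0.2538, 0.0343]
tool_rot: [-2.562, -1.819, 0.0]
contact_force: [-0.2, -0.5, -1.5]
opening: 0.0293
grip_force: 29.9
```

Emit:
jog_arm(plan=[[0,0,0.08,0,0,0,-0.6],[0,0,0,0,0,0,-0.6]])

```text
t: 23.35
tool_pos: [0.5548, 0.2539, 0.0331]
tool_rot: [2.562, 1.819, 0.001]
contact_force: [-0.5, 0.1, 0.9]
opening: 0.0287
grip_force: 30.1
```

Emit:
jog_arm(plan=[[0,0,0.05,0,0,0,-0.6],[0,0,0,0,0,0,-0.6]])

```text
t: 23.55
tool_pos: [0.5549, 0.254, 0.0331]
tool_rot: [2.562, 1.819, -0.0]
contact_force: [-3.7, -1.9, 6.5]
opening: 0.0292
grip_force: 30.6
```

Emit:
jog_arm(plan=[[0,0,0,0,0,0,-0.2],[0,0,0,0,0,0,0.2],[0,0,0,0,0,0,0.6],[0,0,0,0,0,0,0.6],[0,0,0,0,0,0,0.6],[0,0,-0.5,0,0,0,0.6],[0,0,-1,0,0,0,0.6],[0,0,-1,0,0,0,1]])

```text
t: 24.35
tool_pos: [0.5544, 0.2538, 0.0827]
tool_rot: [-2.562, -1.818, 0.001]
contact_force: [1.9, -0.6, 0.1]
opening: 0.081
grip_force: 0.0
```

Emit:
jog_arm(plan=[[0,0,-1,0,0,0,1],[0,0,-1,0,0,0,1],[0,0,-1,0,0,0,1],[0,0,-1,0,0,-0.14,1],[0,0,0,0,0,-0.14,1],[0,0,0,0,0,-0.14,1],[0,0,0,0,0,0,1]])

```text
t: 25.05
tool_pos: [0.5549, 0.254, 0.163]
tool_rot: [2.228, 2.214, 0.002]
contact_force: [0.3, 0.2, 0.6]
opening: 0.0858
grip_force: 0.0
```

```bash
python3 w.py w8 .5545,.254,.068;python3 g.py .3655 .272 .16
```

```text
.5545,.254,.068 n 1435 mean [0.5547 0.2551 0.0687] circ [554.7 253.9] 29.9
t 25.1 pos [0.5548 0.2539 0.1626] a 89.5 shift [ 0.82 -9.47  0.12] turn [ 0.001 -0.    -0.011] open 0.0852 0.0
```

Block a is down in its bay, with the knob top 4 mm above its table height. Now block b.

Emit:
jog_arm(plan=[[0.1,-1,0,0,0,0,1],[0.1,-1,0,0,0,0,1],[0.1,-1,0,0,0,0,1],[0.1,-1,0,0,0,0,1],[0.1,-1,0,0,0,0,1],[0.1,-1,0,0,0,0,1],[0.1,-1,0,0,0,0,1],[0.1,-1,0,0,0,0,1]])

```text
t: 25.9
tool_pos: [0.3938, 0.2709, 0.162]
tool_rot: [-2.231, -2.212, 0.0]
contact_force: [0.1, 0.1, 0.5]
opening: 0.0854
grip_force: 0.0
```

Emit:
jog_arm(plan=[[0,-1,0,0,0,0,1],[0,-0.45,0,0,0,0,1],[0,0,0,0,0,0,1],[0,0,0,0,0,0,1]])

```text
t: 26.3
tool_pos: [0.3663, 0.2711, 0.1622]
tool_rot: [2.229, 2.213, 0.001]
contact_force: [-1.2, -0.4, -0.2]
opening: 0.0852
grip_force: 0.0
```

```bash
python3 w.py w9 .3655,.272,.064;python3 g.py .3655 .272 .026
```

```text
.3655,.272,.064 n 1411 mean [0.3637 0.2739 0.0648] circ [363.6 272.5] 30.0
t 26.4 pos [0.3665 0.2711 0.1622] a 89.6 shift [ 0.05 -0.05  6.81] turn [ 0.001 -0.    -0.009] open 0.0852 0.0
```

Emit:
jog_arm(plan=[[0.05,-0.07,1,0,0,0,1],[0,0,1,0,0,0,1],[0,0,1,0,0,0,1],[0,0,1,0,0,0,1],[0,0,1,0,0,0,1],[0,0,1,0,0,0,1],[0,0,0.7,0,0,0,1],[0,0,0,0,0,0,1]])

```text
t: 27.15
tool_pos: [0.3633, 0.271, 0.0256]
tool_rot: [-2.229, -2.212, 0.008]
contact_force: [1.0, 0.2, -0.4]
opening: 0.0855
grip_force: 0.0
```

Emit:
jog_arm(plan=[[0,0,0,0,0,0,-0.6],[0,0,0,0,0,0,-0.6],[0,0,0,0,0,0,-0.6],[0,0,0,0,0,0,-0.6],[0,0,0,0,0,0,-0.6],[0,0,0,0,0,0,-0.6],[0,0,0,0,0,0,-0.6],[0,0,0,0,0,0,-0.6]])

```text
t: 27.95
tool_pos: [0.3651, 0.2725, 0.0289]
tool_rot: [2.228, 2.214, 0.003]
contact_force: [0.1, -0.0, 6.0]
opening: 0.0294
grip_force: 30.1
```

```bash
python3 g.py .568 .3325 .12
```

```text
t 27.9 pos [0.3651 0.2725 0.0289] a 89.6 shift [ 3.07 10.13 -4.54] turn [ 0.002 -0.001 -0.008] open 0.0294 30.095020830631256
```

Emit:
jog_arm(plan=[[0,0,-0.5,0,0,0,-0.6],[0,0,-1,0,0,0,-0.6],[0,0,-1,0,0,0,-0.6],[0.4,0.4,-1,0,0,0,-0.6],[0.6,1,-1,0,0,0,-0.6],[0.6,1,0,0,0,0,-0.6],[0.6,1,0,0,0,0,-0.6],[0.6,1,0,0,0,0,-0.6]])

```text
t: 28.75
tool_pos: [0.4531, 0.3278, 0.118]
tool_rot: [-2.228, -2.214, 0.001]
contact_force: [-0.0, 0.7, -1.5]
opening: 0.0295
grip_force: 29.8
```

Emit:
jog_arm(plan=[[0.2,1,0,0,0,0,-0.6],[0,1,0,0,0,0,-0.6],[0,1,0,0,0,0,-0.6],[0,1,0,0,0,0,-0.6],[0,1,0,0,0,0,-0.6],[0,0.75,0,0,0,0,-0.6],[0,0,0,0,0,0,-0.6],[0,0,0,0,0,0,-0.6]])

```text
t: 29.55
tool_pos: [0.5671, 0.3306, 0.1175]
tool_rot: [-2.228, -2.214, 0.002]
contact_force: [0.7, 0.7, -1.1]
opening: 0.0291
grip_force: 29.8
```

```bash
python3 g.py .568 .3325 .033
```

```text
t 29.6 pos [0.5671 0.3306 0.1175] a 89.6 shift [0.1  0.05 4.22] turn [-0.002  0.001 -0.008] open 0.0291 29.848660826683044
```

Emit:
jog_arm(plan=[[0.07,0.05,1,0,0,0,-0.6],[0,0,1,0,0,0,-0.6],[0,0,1,0,0,0,-0.6],[0,0,0.6,0,0,0,-0.6],[0,0,0.3,0,0,0,-0.6],[0,0,0.15,0,0,0,-0.6],[0,0,0,0,0,0,-0.6],[0,0,0,0,0,0,-0.6]])

```text
t: 30.35
tool_pos: [0.5694, 0.3325, 0.0381]
tool_rot: [2.228, 2.214, 0.003]
contact_force: [0.1, -0.1, 0.2]
opening: 0.0291
grip_force: 29.9
```

Emit:
jog_arm(plan=[[0,0,0.08,0,0,0,-0.6],[0,0,0.07,0,0,0,-0.6],[0,0,0,0,0,0,-0.6]])

```text
t: 30.65
tool_pos: [0.5687, 0.3322, 0.0339]
tool_rot: [-2.228, -2.214, 0.0]
contact_force: [0.1, 0.1, -0.6]
opening: 0.0295
grip_force: 29.9
```

Emit:
jog_arm(plan=[[0,0,0.08,0,0,0,-0.6],[0,0,0.03,0,0,0,-0.6],[0,0,0,0,0,0,-0.6]])

```text
t: 30.95
tool_pos: [0.569, 0.3323, 0.033]
tool_rot: [2.228, 2.215, -0.0]
contact_force: [-3.1, -2.0, 5.0]
opening: 0.0291
grip_force: 30.5
```

Contact. Releasing and retreating.

Emit:
jog_arm(plan=[[0,0,0,0,0,0,-0.2],[0,0,0,0,0,0,0.2],[0,0,0,0,0,0,0.6],[0,0,0,0,0,0,0.6],[0,0,0,0,0,0,0.6],[0,0,-0.5,0,0,0,0.6],[0,0,-1,0,0,0,0.6],[0,0,-1,0,0,0,1]])

```text
t: 31.75
tool_pos: [0.5685, 0.3321, 0.0825]
tool_rot: [-2.228, -2.214, 0.001]
contact_force: [-0.2, -0.2, -0.1]
opening: 0.0806
grip_force: 0.0
```

Emit:
jog_arm(plan=[[0,0,-1,0,0,0,1],[0,0,-1,0,0,0,1],[0,0,-1,0,0,0,1],[0,0,-1,0,0,0,1],[0,0,-0.5,0,0,0,1],[0,0,0,0,0,0,1]])

```text
t: 32.35
tool_pos: [0.5699, 0.3327, 0.1745]
tool_rot: [2.227, 2.213, 0.006]
contact_force: [0.6, -0.4, 1.0]
opening: 0.0853
grip_force: 0.0
```

```bash
python3 w.py w10 .568,.332,.068 .5545,.254,.068;python3 g.py .427 .0135 .17
```

```text
.568,.332,.068 n 1320 mean [0.5689 0.3337 0.0687] circ [568.7 332.7] 29.7
.5545,.254,.068 n 1106 mean [0.5548 0.256  0.0682] circ [554.8 254. ] 30.3
t 32.4 pos [0.5691 0.3324 0.1727] a 89.6 shift [-15.99  -7.01   0.11] turn [ 0.002 -0.001 -0.008] open 0.0855 0.0
```

Both blocks are seated. Now the glue stick.

Emit:
jog_arm(plan=[[-1,-0.44,0,0,0,0,1],[-1,-0.44,0,0,0,0,1],[-1,-0.44,0,0,0,0,1],[-1,-0.44,0,0,0,0,1],[-1,-0.44,0,0,0,0,1],[-1,-0.44,0,0,0,0,1],[-1,-0.44,0,0,0,0,1],[-1,-0.44,0,0,0,0,1]])

```text
t: 33.2
tool_pos: [0.4959, 0.1717, 0.1699]
tool_rot: [-2.227, -2.213, 0.004]
contact_force: [0.2, -0.3, 0.7]
opening: 0.0853
grip_force: 0.0
```

Emit:
jog_arm(plan=[[-1,-0.44,0,0,0,0,1],[-1,-0.44,0,0,0,0,1],[-1,-0.44,0,0,0,0,1],[-1,-0.44,0,0,0,0,1],[-1,-0.44,0,0,0,0,1],[-1,-0.44,0,0,0,0,1],[-1,-0.44,0,0,0,0,1],[-1,-0.44,0,0,0,0,1]])

```text
t: 34.0
tool_pos: [0.4246, 0.0125, 0.1701]
tool_rot: [-2.227, -2.213, 0.003]
contact_force: [0.4, -0.2, 1.0]
opening: 0.0849
grip_force: 0.0
```

Emit:
jog_arm(plan=[[0,0,0,0,0,0,1],[0,0,0,0,0,0,1]])

```text
t: 34.2
tool_pos: [0.4255, 0.0132, 0.1707]
tool_rot: [-2.229, -2.212, 0.001]
contact_force: [0.2, -0.6, 0.3]
opening: 0.0856
grip_force: 0.0
```

```bash
python3 w.py w11 .427,.0135,.084;python3 g.py .427 .0135 .027
```

```text
.427,.0135,.084 n 1984 mean [0.4258 0.0148 0.0849] circ [425.8  13.7] 33.6
t 34.2 pos [0.4257 0.0135 0.1709] a 89.6 shift [-0.    0.07  7.2 ] turn [-0.001 -0.001 -0.008] open 0.0854 0.0
```

Emit:
jog_arm(plan=[[0,0.03,1,0,0,0,1],[0,0,1,0,0,0,1],[0,0,1,0,0,0,1],[0,0,1,0,0,0,1],[0,0,1,0,0,0,1],[0,0,1,0,0,0,1],[0,0,1,0,0,0,1],[0,0,0.1,0,0,0,1]])

```text
t: 35.05
tool_pos: [0.4242, 0.0143, 0.0267]
tool_rot: [-2.223, -2.212, 0.006]
contact_force: [0.1, 0.9, 0.6]
opening: 0.0854
grip_force: 0.0
```

Emit:
jog_arm(plan=[[0,0,0,0,0,0,1],[0,0,0,0,0,0,-0.5],[0,0,0,0,0,0,-0.5],[0,0,0,0,0,0,-0.5],[0,0,0,0,0,0,-0.5],[0,0,0,0,0,0,-0.5],[0,0,0,0,0,0,-0.5],[0,0,0,0,0,0,-0.5]], grip_force=25)

```text
t: 35.85
tool_pos: [0.4271, 0.013, 0.0305]
tool_rot: [2.228, 2.214, 0.001]
contact_force: [-1.3, 0.3, 5.7]
opening: 0.0333
grip_force: 25.7
```

```bash
python3 g.py .568 -.293 .12
```

```text
t 35.9 pos [0.4271 0.013  0.0305] a 89.6 shift [-15.25   7.14  -4.47] turn [ 0.001  0.    -0.008] open 0.0333 25.714420527219772
```

Emit:
jog_arm(plan=[[0,0,-0.5,0,0,0,-0.5],[0,0,-1,0,0,0,-0.5],[0,0,-1,0,0,0,-0.5],[-0.5,0,-1,0,0,0,-0.5],[-1,0.4,-1,0,0,0,-0.5],[-1,0.5,0,0,0,0,-0.5],[-1,0.5,0,0,0,0,-0.5],[-1,0.5,0,0,0,0,-0.5]])

```text
t: 36.65
tool_pos: [0.4642, -0.078, 0.1201]
tool_rot: [2.228, 2.214, 0.0]
contact_force: [0.7, 0.5, 0.0]
opening: 0.0336
grip_force: 25.3
```

Emit:
jog_arm(plan=[[-1,0.5,0,0,0,0,-0.5],[-1,0.5,0,0,0,0,-0.5],[-1,0.5,0,0,0,0,-0.5],[-1,0.5,0,0,0,0,-0.5],[-1,0.5,0,0,0,0,-0.5],[-1,0.5,0,0,0,0,-0.5],[-1,0.5,0,0,0,0,-0.5],[-1,0.5,0,0,0,0,-0.5]])

```text
t: 37.45
tool_pos: [0.543, -0.2384, 0.1196]
tool_rot: [-2.228, -2.214, 0.0]
contact_force: [0.0, 0.8, -0.3]
opening: 0.0335
grip_force: 25.3
```

Emit:
jog_arm(plan=[[-1,0.5,0,0,0,0,-0.5],[-1,0.5,0,0,0,0,-0.5],[-0.5,0.4,0,0,0,0,-0.5],[0,0,0,0,0,0,-0.5],[0,0,0,0,0,0,-0.5]])

```text
t: 37.95
tool_pos: [0.5704, -0.2872, 0.1194]
tool_rot: [-2.227, -2.214, -0.0]
contact_force: [-0.2, -0.4, 0.2]
opening: 0.0336
grip_force: 25.3
```

```bash
python3 w.py w12;python3 g.py .5676 -.2935 .0345
```

```text
t 38.0 pos [ 0.5703 -0.2869  0.1194] a 89.7 shift [-0.33 -0.13  4.25] turn [-0.001 -0.001 -0.007] open 0.0333 25.339284762740135
```

View pics/w12.png

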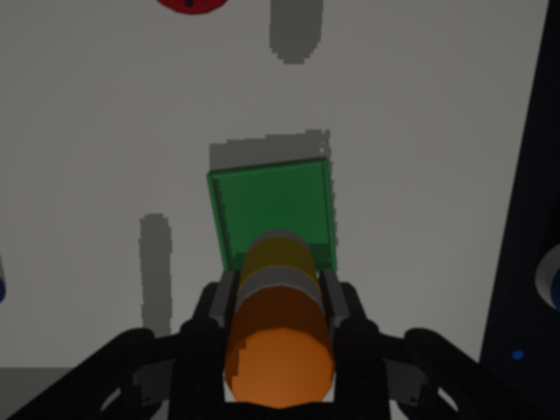

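The glue stick is held upright with the green tray below it, its far rim corners at (208,175) and (327,158). That agrees with the estimate and leaves about 20 mm of margin. Lowering.

Emit:
jog_arm(plan=[[-0.33,-0.13,1,0,0,0,-0.5],[0,0,1,0,0,0,-0.5],[0,0,1,0,0,0,-0.5],[0,0,0.6,0,0,0,-0.5],[0,0,0.3,0,0,0,-0.5],[0,0,0.15,0,0,0,-0.5],[0,0,0,0,0,0,-0.5],[0,0,0,0,0,0,-0.5]])

```text
t: 38.8
tool_pos: [0.5687, -0.2948, 0.0398]
tool_rot: [2.227, 2.213, 0.001]
contact_force: [0.2, -0.3, -1.1]
opening: 0.0336
grip_force: 25.3
```

Emit:
jog_arm(plan=[[0,0,0.07,0,0,0,-0.5],[0,0,0.06,0,0,0,-0.5],[0,0,0,0,0,0,-0.5]])

```text
t: 39.1
tool_pos: [0.568, -0.2945, 0.0362]
tool_rot: [2.228, 2.214, 0.0]
contact_force: [0.1, -0.6, -0.2]
opening: 0.0337
grip_force: 25.3
```

Emit:
jog_arm(plan=[[0,0,0.06,0,0,0,-0.5],[0,0,0.05,0,0,0,-0.5],[0,0,0,0,0,0,-0.5]])

```text
t: 39.4
tool_pos: [0.5682, -0.2946, 0.0346]
tool_rot: [2.228, 2.214, -0.0]
contact_force: [-2.3, 0.8, 4.3]
opening: 0.0332
grip_force: 25.7
```

Emit:
jog_arm(plan=[[0,0,0,0,0,0,-0.1],[0,0,0,0,0,0,0.3],[0,0,0,0,0,0,0.7],[0,0,0,0,0,0,0.7],[0,0,0,0,0,0,0.7],[0,0,-0.5,0,0,0,0.7],[0,0,-1,0,0,0,0.7],[0,0,-1,0,0,0,1]])

```text
t: 40.2
tool_pos: [0.5679, -0.2943, 0.0847]
tool_rot: [-2.228, -2.214, 0.0]
contact_force: [1.2, 0.8, 0.8]
opening: 0.0844
grip_force: 0.0
```

Emit:
jog_arm(plan=[[0,0,-1,0,0,0,1],[0,0,-1,0,0,0,1],[0,0,-1,0,0,0,1],[0,0,-1,0,0,0,1],[0,0,-1,0,0,0,1],[0,-1,0,0,0,0,1],[0,-1,0,0,0,0,1],[0,0,0,0,0,0,1]])

```text
t: 41.0
tool_pos: [0.5268, -0.2942, 0.1849]
tool_rot: [2.229, 2.213, -0.0]
contact_force: [0.5, 0.0, -0.3]
opening: 0.0857
grip_force: 0.0
```

```bash
python3 w.py w13 .568,-.294,.088; python3 - <<'E'
from h import *
im,d=ctrl.get_image("scene");cv2.imwrite("pics/scene1.png",im[:,:,::-1])
E
```

```text
.568,-.294,.088 n 1862 mean [ 0.5672 -0.2928  0.0889] circ [ 567.6 -294.1] 33.9
```

View pics/scene1.png

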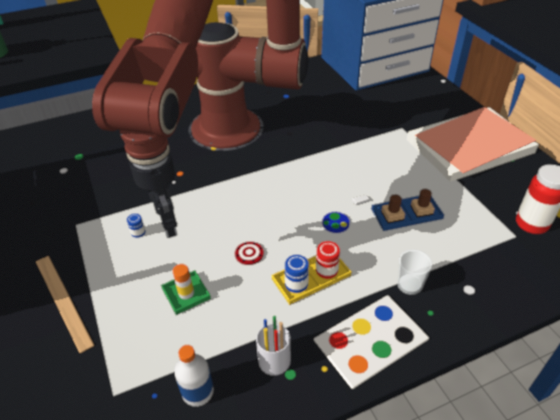

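The final scene view shows everything in place:
- Pots at (297,272) and (328,258) in the yellow tray.
- Blocks at (393,207) and (424,200) in the blue tray.
- Glue stick at (183,283) in the green tray.
- Both discs and the small blue pot unmoved.

```bash
python3 -c "
from station import ctrl
print(ctrl.finish_job())"
```

```text
the job is handed in; nothing more can be done
None
```

The job is handed in: both paint pots stand in the yellow tray, both printing blocks in the blue tray, one per bay, and the glue stick in the green tray, all upright on the tray floors with the two discs left where they were, after about 41 s of the 134 s allowed.

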